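# Take the hub cap off the stall's slicer

### The job

The slicer's blade has to come off for cleaning: slide the clear guard fully open, then unscrew the hub cap from the middle of the blade and lift it straight off. Nobody remembers whether the cap has a right-hand or a left-hand thread, so try it gently both ways; it comes free in a quarter turn or less. Finish while still holding the cap in the gripper, upright and still, about 10 cm above the hub, with the guard left open and the things round the slicer left standing where they are.

Things in the scene. Friction and masses are not known exactly. Their poses are not given: they have to be found in the camera images.
- slicer: Table-top slicer with a flat disc blade, fixed. Origin on the table under the blade's axis; z up, x to the motor housing, y the way the guard opens; yaw within 0.35 rad of the table's axes. White base x -100 to 100, y -100 to 270 mm, 60 mm high; rails on it to 66 mm; steel blade 150 mm across, top 64 mm above the table; motor housing x 100 to 215, y -75 to 75 mm, 135 mm high.
- hub (a point): Centre of the blade's top face, where the cap sits, 64 mm above the table; axes as the slicer's. A spindle 19 mm high with a 40 mm long cross head stands here inside the cap, which can shift sideways about 1.5 mm on it.
- guard (a joint): Travel of the clear guard hood along the slicer's +y, in m: 0 = over the hub cap, 0.17 = fully open, at its stop. Starts between 0 and 0.03, stays where it is left, drags with about 2.5 N. The hood is a clear plate 172 x 160 mm with side walls, its top 140 mm above the table; shut, it covers the cap from above.
- guard_grip (a point): Centre of the guard's handle, an upright steel fin on the hood's top: 60 mm along the slicer's x, 14 mm thick along y, 32 mm high; the centre is 16 mm above the hood's top and 156 mm above the table. Moves with the guard. Axes as the slicer's.
- cap_grip (a point): Centre of the grip bar on top of the loose metal hub cap; z is the cap's axis (up), x runs along the bar. The bar is 50 mm long (x), 16 mm thick (y), 30 mm high; this point is 15 mm above the top of the cap's round body and 47 mm above the cap's underside. At the start the cap sits on the hub, its bar along the slicer's x within about 0.1 rad.
- jar: Amber glass jar, 64 mm across, 90 mm high, beside the slicer; origin under its base. Leave alone.
- tin: Food tin, 72 mm across, 85 mm high; origin under its base. Leave alone.
- mill: Dark wooden pepper mill, 52 mm across, 140 mm high; origin under its base. Leave alone.
- cup: White cup, 70 mm across, 60 mm high; origin under its base. Leave alone.
- brush: Cleaning brush lying on the table, 170 mm long; origin under its middle. Leave alone.
- tag_stand: Small blank wooden tag block, 30 x 80 x 55 mm; origin under its base. Leave alone.
- cap: The hub cap: round body 60 mm across, 32 mm high, 0.11 to 0.23 kg; origin at the centre of its underside. Quarter-turn thread without pitch (it does not rise), its hand hidden and differing between starts. Wrong way: a hard stop after 0.03 to 0.25 rad. Right way: turns freely to a stop at about 2 rad; lifts straight off when turned 1.05 to 1.9 rad from the start, before that only 3 mm.

How it is judged (in metres and radians):
On the way, in this order (a step that is already met when the one before it is completed fails the run):
1. the guard is slid fully open (value of joint guard above 0.15 m), for 0.1 s.
2. the cap is turned loose on its seat (angle between the x axis of cap_grip and the x axis of hub, either way round above 0.8 rad and z of cap_grip in the frame of hub below 0.058 m and horizontal distance between cap_grip and hub below 0.012 m), for 0.05 s.
At the end, for the whole second after the job is handed in: The gripper holds the cap (more than 1 N), upright within 0.3 rad and still (under 0.03 m/s), its underside 60 to 170 mm above the blade and its axis within 50 mm of the hub's, touching no part of the slicer; the guard is at least 0.14 m open (value of joint guard above 0.14 m and z of cap_grip in the frame of hub between 0.107 and 0.217 m and horizontal distance between cap_grip and hub below 0.05 m and angle between cap_grip's own z axis and vertical below 0.3 rad and contact force between the fingers and cap above 1 N and contact force between cap and slicer below 0.1 N and linear speed of cap below 0.03 m/s); the arm keeps its last pose, push and grip.
It fails at once if a thing round the slicer is shifted more than 30 mm or knocked over (distance of any of jar, tin, mill, cup, brush, tag_stand from where it was at the start of the episode above 0.03 m or angle between any of jar, tin, mill, cup, brush, tag_stand's own z axis and vertical above 0.5 rad).
It also fails if it takes over 54 s, if anything falls off the work surface, if the arm or the gripper's body presses on something with over 40 N, if the wrist force passes 120 N, or if a joint passes its speed limit or range.

### The arm

A 6-joint arm with a two-finger parallel gripper is mounted at the origin on the work surface. World frame = base frame: x ahead of the robot, y to its left, z up, the work surface at z = 0. Lengths are in mm, angles in rad, forces in N, time in s.
With the tool pointing down it reaches from about 275 to 750 mm from the base axis. Payload 10.2 kg.
Tool frame: the origin (TCP) lies at the very end of the fingers, on their centre line; the grasp point (between the pads) lies 19 mm behind it (ctrl.tcp_to_grasp is the distance from the TCP to the grasp point, in mm); z points along the fingers, x is the direction in which the jaws open and shut, and the axes are right-handed (so a half turn about z gives the same grasp; the last joint's range is limited). The gripper opens to 85 mm and grips with 20 to 120 N. Pads are 22 mm wide; open, the fingers measure 114 mm over their backs; the gripper's body (76 mm by 85 mm) begins 54 mm behind the grasp point. The pads swing forward as they close: fully open they stand 13 mm farther back than shut.
Start: joints at [0.925, 0.313, 1.498, -0, 1.331, -0.223], TCP at [215.428, 478.771, 198.894] pointing down, gripper open.
Joint ranges: [-2.94, 2.94], [-0.97, 2.17], [0.19, 2.56], [-1.23, 4.37], [0.02, 3.11], [-2.88, 2.88]. Speed limits (rad/s): [2.39, 2.39, 3.01, 3.14, 3.14, 3.14].

### API

Orientations are given as a unit quaternion [w, x, y, z].
In Python, from rig import monitor, vision, order, ctrl gives the robot as it stands. The module is installed in compiled form; this text tells all that it offers.
- The arm moves only by the shell command python3 -m pendant 'ROWS' [FORCE]. ROWS is JSON, a list that holds one entry, the list of rows, each a list of 5 numbers: the closure, from -1 (fully open) to 1 (shut), then the shift along the world's x, y, z in m, then the turn about the world's z in degrees. In form: [[[fingers, dx, dy, dz, spin], ...]]. A call has 1 to 20 rows; each row is the pose to reach, as a shift and turn from the pose commanded when the call began; what a row does not reach only later rows make up. A row lasts 1/10 s, in which the tool goes at most 50 mm and 8.59 degrees, less where a joint would pass 70% of its speed; a pose out of reach is approached as far as the arm can. A call with a gripper value outside its range is refused whole. The fingers move at their own pace and stop on an object; FORCE is the grip in N (left out, the last holds). Time passes only in rows, so rows that repeat a pose let the fingers close. It gives the time, the measured TCP pose, the force and the opening at its end, in the units of the state.
- monitor.sense(): the state, without advancing time (a new reading comes with each control period).
- vision.capture(name): name is "side" or "top"; returns (picture, depth): 420x560x3 uint8, red, green, blue; 420x560 float32, mm along the optical axis (not along the pixel's ray), 0 where there is no reading.
- vision.camera_info(name): a dict with "fov_y" (degrees; the focal length in pixels is half the picture's height over the tangent of half this angle, whatever the lens; pixels are square), "cx", "cy" (the principal point, pixels), "R" (3x3) and "t" (3): a world point X has camera coordinates R X + t. Camera axes: x right, y down, z forward; pixel columns grow to the right and rows downward; lengths in mm; the calibration is good to about 2 mm. A picture is of the moment at which its call begins. camera_info takes no time and is no camera call.
- order.finish_job(): hands the job in, once; it reports no verdict.
The state is a dict: "time_s": time; "joints": joint angles; "dq": joint speeds; "tau": joint torques, N m; "eef_pos": TCP position; "ee_rot": TCP orientation; "force": force on the tool from outside, world axes, zero at the start; "wrist_torque": the same for the moment, N m; "grip_width": opening from 0.0 (shut) to 1.0 (fully open).
Only numpy, scipy, OpenCV 4.12 (cv2) and the standard library are available. Lean on these libraries where they do the work, as an engineer would, in place of code of your own. Each camera call takes 0.05 s, during which the arm holds its last target.

## Working session

There is one attempt and no reset: what is moved stays moved. The work goes in short steps, Python scripts to look and compute and a shell command to move; the robot and the scene stay as the last step left them, time stands still between calls to the robot, and variables do not carry over. Pictures are saved under pics/ and viewed, and the job is handed in when it is done.

```bash
mkdir -p pics
python3 - <<'E'
from rig import monitor, vision
import cv2,json,numpy as np
s=monitor.sense(); print({k:np.round(v,3).tolist() for k,v in s.items()})
for n in("side","top"):
    p,d=vision.capture(n); cv2.imwrite(f"pics/{n}0.png",p[:,:,::-1]); np.save(f"pics/{n}0.npy",d)
    c=vision.camera_info(n); print(n,c)
E
```

```text
{'time_s': 0.0, 'joints': [0.925, 0.313, 1.498, -0.0, 1.331, -0.223], 'dq': [0.0, 0.001, 0.0, -0.002, -0.001, 0.0], 'tau': [-0.001, -41.226, -25.974, -0.0, 0.004, 0.0], 'eef_pos': [215.234, 478.512, 198.334], 'ee_rot': [0.0, 0.84, 0.543, -0.001], 'force': [-0.841, 0.229, -0.44], 'wrist_torque': [0.003, -0.036, 0.013], 'grip_width': 1.0}
side {'fov_y': 57.64297224805268, 'cx': 275.7460639162326, 'cy': 209.26731953178668, 'R': array([[ 0.9284685 , -0.37087999,  0.01985656],
       [-0.18794087, -0.51526282, -0.83617131],
       [ 0.32035056,  0.77262686, -0.54810881]]), 't': array([-534.34980799,  181.3649349 ,  598.15801915])}
top {'fov_y': 46.92702856537246, 'cx': 282.6103728273804, 'cy': 214.5111796141081, 'R': array([[-1.10163241e-02, -9.99939298e-01, -2.01469343e-04],
       [-9.87180619e-01,  1.09078446e-02, -1.59233933e-01],
       [ 1.59226465e-01, -1.55528599e-03, -9.87240859e-01]]), 't': array([ -32.74890898,  542.07611166, 1009.45498022])}
```

View pics/top0.png

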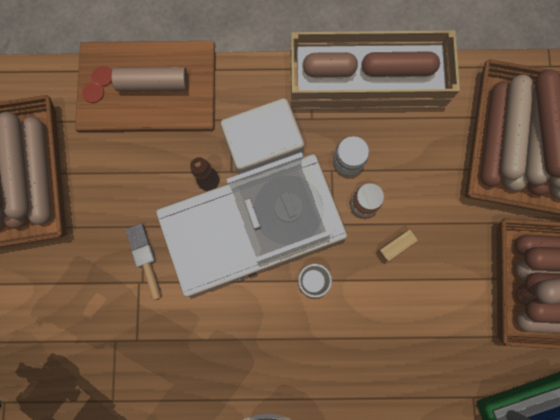

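View pics/side0.png

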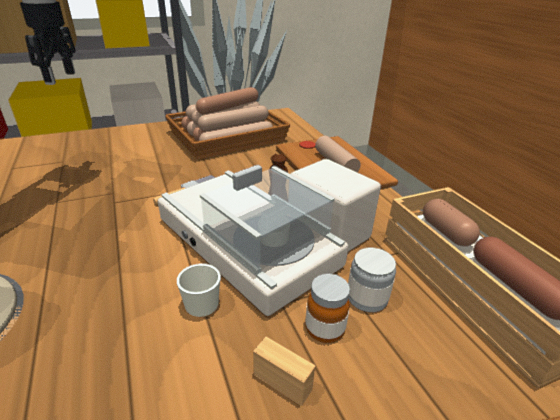

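```bash
cat > h.py <<'E'
import numpy as np, cv2
from rig import vision
def K(n):
    c=vision.camera_info(n); f=210/np.tan(np.radians(c["fov_y"]/2)); return c,f
def proj(n,X):
    c,f=K(n); Y=np.atleast_2d(X)@np.array(c["R"]).T+c["t"]; return np.c_[f*Y[:,0]/Y[:,2]+c["cx"],f*Y[:,1]/Y[:,2]+c["cy"]]
def cloud(n,d):
    c,f=K(n); v,u=np.mgrid[:420,:560]; P=np.stack([(u-c["cx"])/f*d,(v-c["cy"])/f*d,d],-1)
    return (P-c["t"])@np.array(c["R"])
def atz(n,u,v,z):
    c,f=K(n); R=np.array(c["R"]); r=R.T@np.array([(u-c["cx"])/f,(v-c["cy"])/f,1]); o=-R.T@c["t"]
    return o+r*(z-o[2])/r[2]
E
python3 - <<'E'
from h import *
d=np.load("pics/top0.npy"); W=cloud("top",d); p=cv2.imread("pics/top0.png")
z=W[...,2]
print("table z",np.median(z[280:330,100:130]), "invalid",(d==0).sum())
m=((z>50)&(z<70)&(d>0)).astype(np.uint8)
hs=((z>125)&(z<143)).astype(np.uint8)
for nm,mm in(("base",m),("hi",hs),("fin",((z>150)&(z<180)).astype(np.uint8))):
    k,l,st,ce=cv2.connectedComponentsWithStats(mm)
    for i in range(1,k):
        if st[i,4]>25:
            pts=W[l==i]; print(nm,i,st[i],ce[i].round(1),np.median(pts,0).round(1),[np.round(a,1) for a in cv2.minAreaRect(pts[:,:2].astype(np.float32))])
vis=cv2.resize(p[140:310,140:400],None,fx=3,fy=3,interpolation=cv2.INTER_CUBIC); cv2.imwrite("pics/topz.png",vis)
zz=np.clip(z,0,200)/200*255; cv2.imwrite("pics/topd.png",cv2.resize(cv2.applyColorMap(zz.astype(np.uint8),cv2.COLORMAP_JET)[140:310,140:400],None,fx=3,fy=3,interpolation=0))
E
```

```text
table z -0.20468554293297989 invalid 943
base 1 [ 294   39  158   51 4062] [372.3  65.7] [ 862.  -237.    54.7] [array([ 880.3, -244. ]), array([116.9, 350.6]), np.float64(0.1)]
base 2 [ 467   59   93  156 1468] [496.9 139.4] [ 691.6 -495.1   57.6] [array([ 714.9, -567.4]), array([202. , 328.9]), np.float64(78.8)]
base 3 [ 111   67   75   23 1346] [148.9  77.7] [848.4 255.9  64.8] [array([856.3, 259.6]), array([161.8,  52.5]), np.float64(89.8)]
base 6 [ 485   81   25  103 1329] [497.2 133.7] [ 712.1 -513.9   57.7] [array([ 724. , -515.6]), array([ 40.9, 238.7]), np.float64(82.3)]
base 9 [   0   95   63  152 1302] [ 42.2 171.1] [639.1 472.   57.2] [array([648.5, 521. ]), array([326.7, 131.9]), np.float64(8.6)]
base 10 [292  96 162   7 530] [371.4  98.6] [ 798.9 -244.    54.1] [array([ 799.2, -241.4]), array([358.1,   7.1]), np.float64(90.0)]
base 14 [  21  117   25  105 1634] [ 32.8 168.3] [649.5 505.   57.2] [array([649.8, 507.5]), array([237.9,  38.7]), np.float64(7.9)]
base 21 [335 150  31  22  94] [345.4 164.8] [ 642.3 -173.2   59.4] [array([ 652.7, -181. ]), array([71.4, 30.7]), 
[... 2198 characters left out ...]
array([543.7, -31.1]), array([176.6, 160.2]), np.float64(19.6)]
hi 4 [190 157  17  17 195] [198.2 165.2] [629.  129.7 132.8] [array([631.6, 131.6]), array([33.1, 33.3]), np.float64(29.9)]
hi 5 [538 278  22  26 421] [549.6 290.8] [ 371.5 -552.6  135.6] [array([ 373.3, -556.2]), array([41.6, 50.3]), np.float64(84.2)]
hi 6 [519 406  41  14 135] [540.3 413.4] [ 146.7 -514.   134.1] [array([ 146.4, -515.4]), array([ 4.5, 78.6]), np.float64(15.6)]
fin 1 [244 198  17  32 233] [251.9 213.8] [522.8  19.9 171.4] [array([525. ,  20.8]), array([60.6, 13.8]), np.float64(19.6)]
fin 2 [535 411  25   9 121] [550.7 416.4] [ 147.7 -520.2  160.3] [array([ 147.2, -517.7]), array([ 4.7, 46.2]), np.float64(13.3)]
```

View pics/topz.png

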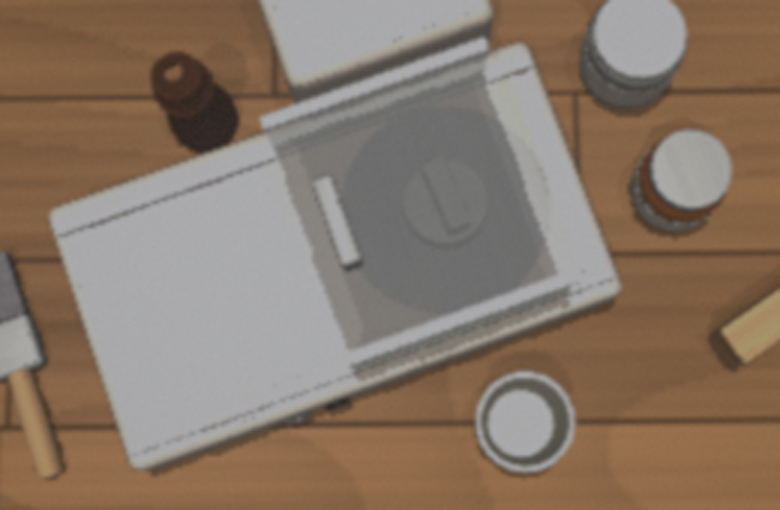

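View pics/topd.png

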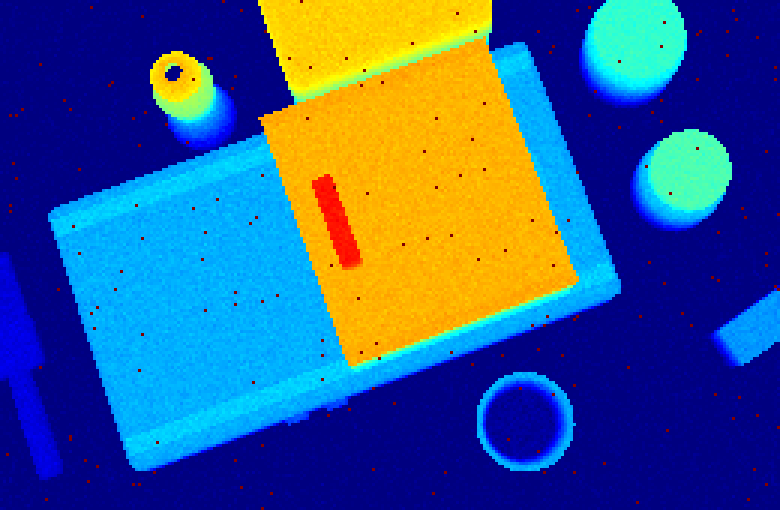

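The top view shows the fin at about (252,214), the cap under the clear guard at about (289,206), and the cup, jar, tin, mill, brush and tag block clear of the path. From the depth data: slicer yaw about 19.6°, hub near (550,-50), fin at (525,21). I'm moving above the fin with the jaws along the slicer's y axis.

```bash
python3 -m pendant '[[[-1,0.10,-0.15,0.02,-30],[-1,0.20,-0.30,0.02,-60],[-1,0.31,-0.4575,0.02,-90],[-1,0.31,-0.4575,0.02,-120],[-1,0.31,-0.4575,0.02,-136],[-1,0.31,-0.4575,0.02,-136],[-1,0.31,-0.4575,0.02,-136],[-1,0.31,-0.4575,0.02,-136],[-1,0.31,-0.4575,0.02,-136],[-1,0.31,-0.4575,0.02,-136],[-1,0.31,-0.4575,0.02,-136],[-1,0.31,-0.4575,0.02,-136],[-1,0.31,-0.4575,0.02,-136],[-1,0.31,-0.4575,0.02,-136],[-1,0.31,-0.4575,0.02,-136],[-1,0.31,-0.4575,0.02,-136],[-1,0.31,-0.4575,0.02,-136],[-1,0.31,-0.4575,0.02,-136],[-1,0.31,-0.4575,0.02,-136],[-1,0.31,-0.4575,0.02,-136]]]' 40
python3 - <<'E'
from rig import monitor
import numpy as np
from scipy.spatial.transform import Rotation as R
s=monitor.sense(); q=s["ee_rot"]; M=R.from_quat(q,scalar_first=True).as_matrix()
print(s["joints"],np.degrees(np.arctan2(M[1,0],M[0,0])),M[:,2])
E
```

```text
time_s: 2.1
eef_pos: [525.4, 21.3, 218.9]
ee_rot: [0.0, 0.818, -0.575, -0.0]
force: [-0.6, 0.4, -0.4]
grip_width: 1.004
[-1.82511608e-01  3.00787492e-01  1.46150008e+00 -2.93014498e-06
  1.37938651e+00  1.04162299e+00] -70.13771396211769 [-8.06031203e-05  1.19513380e-05 -9.99999997e-01]
```

```bash
python3 -m pendant '[[[-1,0,0,-0.03,0],[-1,0,0,-0.06,0],[-1,0,0,-0.073,0],[-1,0,0,-0.073,0],[-1,0,0,-0.073,0],[1,0,0,-0.073,0],[1,0,0,-0.073,0],[1,0,0,-0.073,0],[1,0,0,-0.073,0],[1,0,0,-0.073,0],[1,0,0,-0.073,0],[1,0,0,-0.073,0]]]' 40
```

```text
time_s: 3.3
eef_pos: [525.4, 21.3, 145.9]
ee_rot: [0.0, 0.818, -0.575, -0.0]
force: [-0.2, -0.5, -0.4]
grip_width: -0.001
```

Run:
```python
from h import *
for n in("side","top"):
    p,d=vision.capture(n); cv2.imwrite(f"pics/{n}1.png",p[:,:,::-1]); np.save(f"pics/{n}1.npy",d)
    o=(160,80,420,320) if n=="top" else (100,0,450,300)
    cv2.imwrite(f"pics/{n}1z.png",cv2.resize(p[o[1]:o[3],o[0]:o[2],::-1],(780,int(780*(o[3]-o[1])/(o[2]-o[0]))) if n=="top" else (700,600)))
```

```text
(no output)
```

View pics/side1z.png

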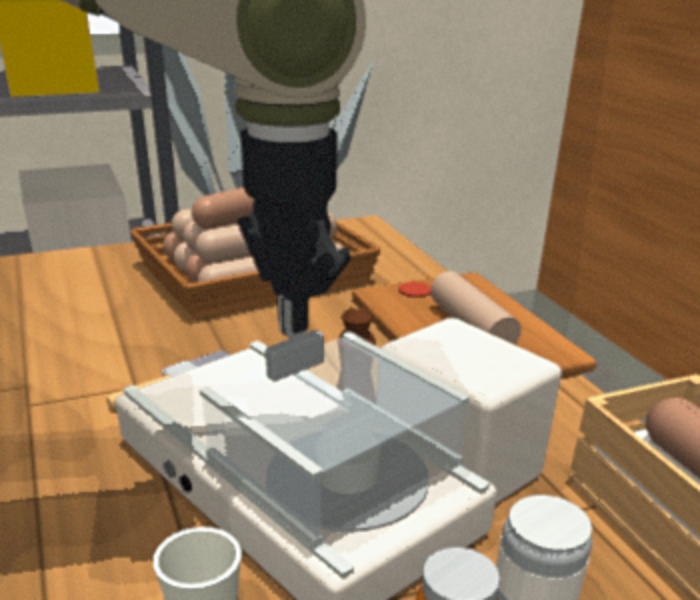

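View pics/top1.png

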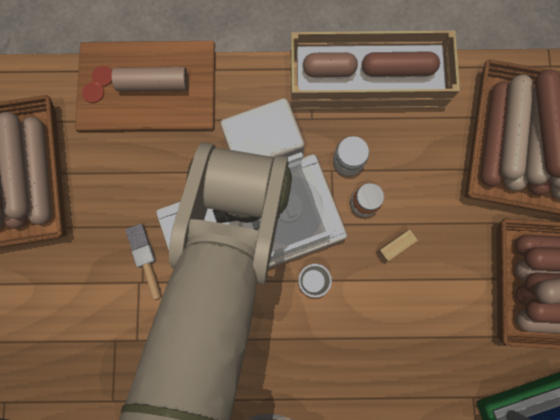

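Run:
```python
from h import *
for f in("side0","side1","top1"):
    n=f[:-1]; d=np.load(f"pics/{f}.npy"); W=cloud(n,d)
    m=(W[...,2]>148)&(W[...,2]<174)&(abs(W[...,0]-525)<90)&(abs(W[...,1]-20)<110)&(d>0)
    k,l,st,ce=cv2.connectedComponentsWithStats(m.astype(np.uint8))
    for i in range(1,k):
        if st[i,4]>20: 
            P=W[l==i]; print(f,st[i],P.mean(0).round(1),P.min(0).round(1),P.max(0).round(1),cv2.minAreaRect(P[:,:2].astype(np.float32)))
print(proj("side",[[525,21,172],[525,21,146],[550,-50,111]]),proj("top",[[525,21,172]]))
W=cloud("side",np.load("pics/side1.npy"))
for u,v in((246,150),(246,160),(246,165),(246,175),(240,160),(250,160),(252,180)): print(u,v,W[v,u].round(1))
W=cloud("side",np.load("pics/side0.npy"))
for u,v in((246,160),(247,178),(240,185),(255,178)): print(u,v,W[v,u].round(1))
```

```text
side0 [232 165  30  23 429] [522.1  15.8 162. ] [494.4   4.3 148.1] [553.5  35.6 172.6] ((523.8591918945312, 19.97911262512207), (60.663761138916016, 15.034188270568848), 19.42607879638672)
side1 [232 165  30  23 422] [522.1  15.9 162.1] [494.7   4.3 148. ] [553.   36.5 172.4] ((523.51904296875, 20.568744659423828), (59.43329620361328, 15.925453186035156), 18.660797119140625)
top1 [251 220   9  10  55] [502.8  13.  169.8] [496.    6.6 151. ] [511.5  21.7 173.9] ((503.11065673828125, 12.75307846069336), (14.036465644836426, 13.7885103225708), 21.463903427124023)
[[247.31361656 169.37416729]
 [247.60989937 181.99366465]
 [274.08117716 215.45712908]] [[251.39484646 212.75409816]]
246 150 [520.2  10.8 215. ]
246 160 [519.6  10.3 196.4]
246 165 [519.9  11.9 185.9]
246 175 [519.6  12.6 165.7]
240 160 [511.6  20.1 193.2]
250 160 [526.6   9.2 195.8]
252 180 [532.9  18.9 149.8]
246 160 [642.3 401.4  -2.6]
247 178 [522.   14.7 158.1]
240 185 [506.3   7.5 150.5]
255 178 [538.9  19.3 152.6]
```

Run:
```python
from h import *
d=np.load("pics/side1.npy");W=cloud("side",d);d0=np.load("pics/side0.npy")
p=cv2.imread("pics/side1.png")
for v in range(90,182,3):
    print(v,[ (u,*W[v,u].round(0).astype(int)) if d[v,u]>0 else (u,0) for u in (240,243,246,249,252,255)])
cv2.imwrite("pics/fin1.png",cv2.resize(p[50:220,190:330],None,fx=4,fy=3.5,interpolation=cv2.INTER_CUBIC))
```

```text
90 [(240, np.int64(506), np.int64(-12), np.int64(325)), (243, np.int64(510), np.int64(-14), np.int64(325)), (246, np.int64(515), np.int64(-15), np.int64(325)), (249, np.int64(519), np.int64(-15), np.int64(324)), (252, np.int64(524), np.int64(-13), np.int64(323)), (255, np.int64(528), np.int64(-17), np.int64(324))]
93 [(240, np.int64(506), np.int64(-12), np.int64(320)), (243, np.int64(510), np.int64(-13), np.int64(320)), (246, np.int64(515), np.int64(-14), np.int64(320)), (249, np.int64(519), np.int64(-16), np.int64(320)), (252, np.int64(524), np.int64(-15), np.int64(319)), (255, np.int64(529), np.int64(-14), np.int64(319))]
96 [(240, np.int64(506), np.int64(-12), np.int64(316)), (243, np.int64(510), np.int64(-12), np.int64(315)), (246, np.int64(515), np.int64(-13), np.int64(315)), (249, np.int64(519), np.int64(-14), np.int64(315)), (252, np.int64(524), np.int64(-15), np.int64(315)), (255, np.int64(528), np.int64(-17), np.int64(315))]
99 [(240, np.int64(506), np.int64(-11), np.int64(311)), (243, np.int64(510), np.int64(-14), np.int64(311)), (246, np.int64(514), np.int64(-15), np.int64
[... 7836 characters left out ...]
 np.int64(17), np.int64(163)), (255, np.int64(539), np.int64(20), np.int64(161))]
177 [(240, np.int64(507), np.int64(8), np.int64(166)), (243, np.int64(514), np.int64(12), np.int64(163)), (246, np.int64(519), np.int64(12), np.int64(162)), (249, np.int64(526), np.int64(16), np.int64(159)), (252, np.int64(533), np.int64(18), np.int64(156)), (255, np.int64(539), np.int64(19), np.int64(155))]
180 [(240, np.int64(507), np.int64(8), np.int64(160)), (243, np.int64(513), np.int64(9), np.int64(159)), (246, np.int64(519), np.int64(13), np.int64(156)), (249, np.int64(526), np.int64(15), np.int64(153)), (252, np.int64(533), np.int64(19), np.int64(150)), (255, np.int64(539), np.int64(19), np.int64(149))]
```

View pics/fin1.png

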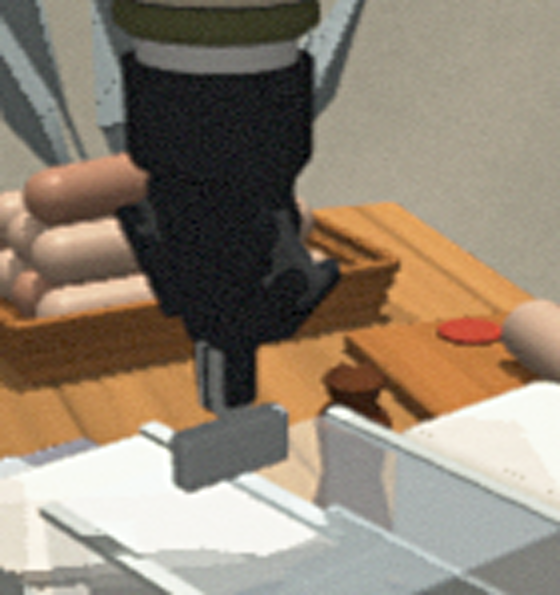

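The side view shows the shut fingers ending at about pixel (245,167), right above the fin's top. The depth there puts the tips near z≈177, although the reported TCP is 146. I'm backing up to measure the tool offset properly.

```bash
python3 -m pendant '[[[1,0,0,0.03,0],[1,0,0,0.05,0],[1,0,0,0.05,0],[1,0,0,0.05,0]]]' 40
python3 - <<'E'
from h import *
p,d=vision.capture("side"); np.save("pics/side2.npy",d); cv2.imwrite("pics/side2.png",p[:,:,::-1])
cv2.imwrite("pics/side2z.png",cv2.resize(p[40:210,190:330,::-1],None,fx=4,fy=3.5,interpolation=cv2.INTER_CUBIC))
W=cloud("side",d)
for v in range(105,160,2):
    m=(d[v]>0)&(np.hypot(W[v,:,0]-525,W[v,:,1]-21)<70)
    if m.any(): print(v,np.where(m)[0][[0,-1]],m.sum(),W[v][m].min(0).round(0),W[v][m].max(0).round(0),np.median(W[v][m],0).round(0))
d=np.load("pics/side0.npy");W=cloud("side",d); m=(d>0)&(np.hypot(W[...,0]-215,W[...,1]-479)<90)&(W[...,2]>120)
P=W[m]; print("side0",P.min(0),P.max(0)); L=P[P[:,2]<P[:,2].min()+15]; print(L.min(0),L.max(0),len(L))
print(proj("side",[[525.4,21.3,196]]))
E
```

```text
time_s: 3.8
eef_pos: [525.3, 21.3, 195.5]
ee_rot: [0.0, 0.818, -0.575, -0.0]
force: [0.2, -0.8, -1.0]
grip_width: -0.001
105 [226 270] 45 [500. -35. 283.] [549.  51. 306.] [524.   4. 296.]
107 [227 269] 43 [501. -31. 280.] [550.  49. 302.] [523.   3. 293.]
109 [228 268] 41 [501. -29. 278.] [549.  45. 298.] [523.   4. 289.]
111 [229 266] 38 [502. -27. 275.] [547.  42. 295.] [522.   4. 286.]
113 [230 265] 34 [504. -23. 271.] [546.  43. 291.] [522.  -0. 283.]
115 [234 264] 31 [507. -21. 271.] [546.  31. 287.] [521.  -5. 280.]
117 [235 262] 28 [507. -17. 270.] [544.  26. 282.] [520.  -5. 277.]
119 [236 259] 24 [509. -14. 266.] [539.  27. 278.] [519.  -2. 273.]
121 [237 253] 17 [511. -12. 259.] [533.  34. 274.] [518.   8. 268.]
123 [237 253] 17 [511.   7. 257.] [534.  33. 264.] [520.  11. 263.]
125 [238 253] 16 [511.   7. 257.] [534.  23. 261.] [520.  12. 259.]
127 [237 253] 17 [511.   6. 249.] [534.  33. 258.] [519.  12. 255.]
129 [238 253] 16 [511.   8. 249.] [534.  23. 254.] [520.  12. 252.]
131 [238 253] 16 [511.   7. 245.] [534.  24. 251.] [520.  11. 249.]
133 [238 253] 16 [511.   7. 242.] [534.  23. 247.] [520.  12. 246.]
135 [238 253] 16 [511.   6. 238.] [533.  24. 244.] [520.  12. 241.]
137 [238 253] 16 [510.   7. 235.] [534.  23. 240.] [520.  13. 238.]
139 [238 252] 15 [510.   9. 230.] [534.  22. 236.] [519.  13. 235.]
141 [241 250] 10 [513.  11. 227.] [530.  19. 232.] [521.  16. 230.]
side0 [171.71146541 404.64762728 243.18629466] [254.5000888  544.50681987 410.15871534]
[183.1189453  422.66840319 243.18629466] [243.12968359 525.12858878 258.12232065] 134
[[247.19129159 157.15045543]]
```

View pics/side2z.png

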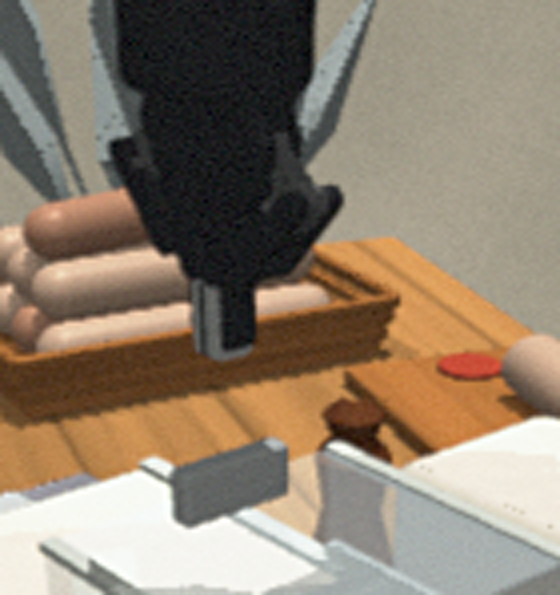

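Run:
```python
from h import *
d=np.load("pics/side2.npy");W=cloud("side",d)
P=W[124:142,236:256][(d[124:142,236:256]>0)]
P=P[(np.hypot(P[:,0]-525,P[:,1]-21)<40)]
t=np.radians(19.6); X=np.array([np.cos(t),np.sin(t)]);Y=np.array([-np.sin(t),np.cos(t)])
r=P[:,:2]-[525.3,21.3]; a=r@X;b=r@Y
print(np.percentile(a,[1,5,50,95,99]).round(1),np.percentile(b,[1,5,50,95,99]).round(1)); print(len(P))
h=np.histogram(b,bins=range(-25,25,2)); print(h)
h=np.histogram(a,bins=range(-25,25,2)); print(h[0])
# fingers at top of start pic: left & right finger tips
d=np.load("pics/side0.npy");W=cloud("side",d); m=(d>0)&(np.hypot(W[...,0]-215,W[...,1]-479)<90)&(W[...,2]>200)&(W[...,2]<275)
P=W[m]; t=np.radians(65.7); X=np.array([np.cos(t),np.sin(t)]);Y=np.array([-np.sin(t),np.cos(t)])
r=P[:,:2]-[215.2,478.5];print(np.percentile(r@X,[0,2,98,100]),np.percentile(r@Y,[0,2,98,100]))
```

```text
[-14.  -13.4  -8.7   4.3   5.7] [-13.8 -13.   -6.8   6.3   9.3]
281
(array([ 0,  0,  0,  0,  0, 14, 67, 40, 18, 34, 34, 16, 12, 13, 10, 12,  8,
        0,  0,  1,  2,  0,  0,  0]), array([-25, -23, -21, -19, -17, -15, -13, -11,  -9,  -7,  -5,  -3,  -1,
         1,   3,   5,   7,   9,  11,  13,  15,  17,  19,  21,  23]))
[ 0  0  0  0  0 34 68 22 53 17 14 10 25 14 15  8  1  0  0  0  0  0  0  0]
[-60.47466968 -58.28063226  46.27260992  48.83194748] [-10.82538288  -9.97041161  12.58629006  13.55683605]
```

The real fingertips sit about 32 mm above the reported TCP, both shut here and open at the start (243 vs 198+13). I'll subtract 32 mm from every commanded z, open up, go lower and grip the fin.

```bash
python3 -m pendant '[[[-1,0,0,0.01,0],[-1,0,0,0.01,0],[-1,0,0,0.01,0],[-1,0,0,0.01,0],[-1,0,0,0.01,0],[-1,0,0,-0.03,0],[-1,0,0,-0.06,0],[-1,0,0,-0.082,0],[-1,0,0,-0.082,0],[-1,0,0,-0.082,0],[1,0,0,-0.082,0],[1,0,0,-0.082,0],[1,0,0,-0.082,0],[1,0,0,-0.082,0],[1,0,0,-0.082,0],[1,0,0,-0.082,0]]]' 40
```

```text
time_s: 5.45
eef_pos: [525.5, 21.2, 114.2]
ee_rot: [-0.0, 0.818, -0.575, 0.0]
force: [-1.2, -0.0, 3.1]
grip_width: 0.154
```

```bash
python3 -m pendant '[[[1,-0.007,0.0188,0,0],[1,-0.0134,0.0377,0,0],[1,-0.0201,0.0565,0,0],[1,-0.0268,0.0754,0,0],[1,-0.0335,0.0942,0,0],[1,-0.0402,0.113,0,0],[1,-0.047,0.132,0,0],[1,-0.0497,0.1395,0,0],[1,-0.0497,0.1395,0,0],[1,-0.0497,0.1395,0,0]]]' 40
```

```text
time_s: 6.45
eef_pos: [475.8, 160.8, 114.2]
ee_rot: [-0.0, 0.818, -0.575, -0.0]
force: [-2.6, 1.5, 5.9]
grip_width: 0.153
```

```bash
python3 -m pendant '[[[1,-0.0007,0.0019,0,0],[1,-0.0013,0.0038,0,0],[1,-0.0013,0.0038,0,0]]]' 40
python3 - <<'E'
from h import *
for n in("side","top"):
    p,d=vision.capture(n); cv2.imwrite(f"pics/{n}3.png",p[:,:,::-1]); np.save(f"pics/{n}3.npy",d)
E
```

```text
time_s: 6.75
eef_pos: [475.4, 162.0, 114.2]
ee_rot: [0.001, 0.818, -0.575, 0.001]
force: [0.4, -12.9, 4.6]
grip_width: 0.155
```

View pics/side3.png

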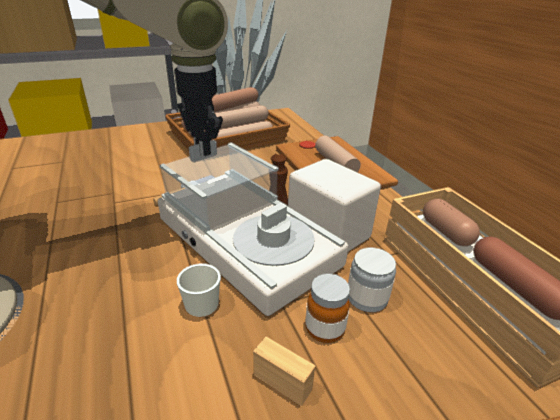

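View pics/top3.png

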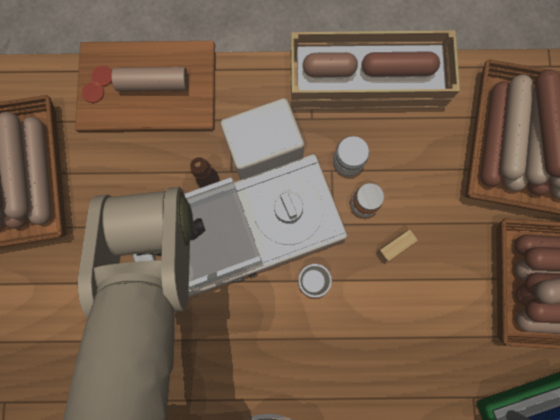

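The guard hit its stop: a 12.9 N reaction, with the plate clear of the hub. The cap is now visible at top (289,207) and side (273,228). I'll measure its bar.

Run:
```python
from h import *
t=np.radians(19.6); X=np.array([np.cos(t),np.sin(t)]);Y=np.array([-np.sin(t),np.cos(t)])
for n in("top","side"):
    d=np.load(f"pics/{n}3.npy"); W=cloud(n,d); z=W[...,2]
    near=(d>0)&(np.hypot(W[...,0]-550,W[...,1]+50)<45)
    for nm,m in(("bar",near&(z>116)),("body",near&(z>90)&(z<100))):
        P=W[m]; r=P[:,:2]-[549.8,-50.1]
        print(n,nm,len(P),np.median(P,0).round(1),[np.round(v,1) for v in cv2.minAreaRect(P[:,:2].astype(np.float32))],"slicer ctr",((np.array(cv2.minAreaRect(P[:,:2].astype(np.float32))[0])-[549.8,-50.1])@np.c_[X,Y]).round(1), P[:,2].max().round(1))
d=np.load("pics/top3.npy"); W=cloud("top",d); z=W[...,2]
m=(z>136)&(z<143)&(d>0)&(W[...,0]<620)&(W[...,1]>40)&(W[...,1]<200)
P=W[m]; print(P.min(0),P.max(0)); r=(P[:,:2]-[549.8,-50.1])@Y; print("hood y",np.percentile(r,[0.5,99.5]))
p=cv2.imread("pics/top3.png"); cv2.imwrite("pics/top3z.png",cv2.resize(p[150:260,230:350],None,fx=6,fy=5,interpolation=cv2.INTER_CUBIC))
```

```text
top bar 205 [549.4 -49.8 125.6] [array([549.8, -50.2]), array([49.8, 16.2]), np.float64(22.8)] slicer ctr [-0.  -0.1] 130.2
top body 417 [548.4 -47.7  96. ] [array([549.2, -50.5]), array([57.1, 58.6]), np.float64(11.6)] slicer ctr [-0.7 -0.2] 100.0
side bar 235 [547.1 -53.7 124.2] [array([549. , -50.8]), array([50.5, 17.6]), np.float64(25.1)] slicer ctr [-1.  -0.4] 126.5
side body 336 [547.9 -63.3  94.8] [array([546.3, -56. ]), array([46.1, 57.8]), np.float64(69.5)] slicer ctr [-5.3 -4.4] 99.9
[388.48710711  41.17271319 136.00359252] [601.42453958 154.71689988 142.99870157]
hood y [ 91.09237605 229.56282361]
```

```bash
python3 - <<'E'
from h import *
t=np.radians(19.6); X=np.array([np.cos(t),np.sin(t)]);Y=np.array([-np.sin(t),np.cos(t)])
for f in("top0","top3"):
    d=np.load(f"pics/{f}.npy"); W=cloud("top",d); z=W[...,2]; r=(W[...,:2]-[549.8,-50.1]); a=r@X;b=r@Y
    m=(z>137)&(z<143)&(d>0)&(a<20)&(a>-60)&(b>-90)&(b<140)
    e=[b[m&(a>k)&(a<k+10)].min() for k in range(-60,20,10)]; print(f,np.round(e,1),np.median(e))
E
python3 -m pendant '[[[1,0.0013,-0.0038,0,0],[-1,0.0013,-0.0038,0,0],[-1,0.0013,-0.0038,0,0],[-1,0.0013,-0.0038,0,0],[-1,0.0013,-0.0038,0,0],[-1,0.0013,-0.0038,0.03,0],[-1,0.0013,-0.0038,0.065,0],[-1,0.02,-0.057,0.065,3.5],[-1,0.035,-0.10,0.065,3.5],[-1,0.05,-0.143,0.065,3.5],[-1,0.065,-0.186,0.065,3.5],[-1,0.0752,-0.2149,0.065,3.5],[-1,0.0752,-0.2149,0.065,3.5],[-1,0.0752,-0.2149,0.065,3.5]]]' 40
```

```text
top0 [-60.1 -59.6 -59.6 -60.1 -59.9 -59.6 -60.1 -59.7] -59.82264114660484
top3 [90.2 90.  89.9 90.  89.9 90.3 90.2 90.3] 90.09516409975467
time_s: 8.25
eef_pos: [549.5, -50.4, 178.6]
ee_rot: [-0.0, 0.835, -0.55, -0.0]
force: [-0.3, 1.8, -0.6]
grip_width: 0.997
```

```bash
python3 -m pendant '[[[-1,0,0,-0.04,0],[-1,0,0,-0.075,0],[-1,0,0,-0.1,0],[-1,0,0,-0.109,0],[-1,0,0,-0.109,0],[1,0,0,-0.109,0],[1,0,0,-0.109,0],[1,0,0,-0.109,0],[1,0,0,-0.109,0],[1,0,0,-0.109,0],[1,0,0,-0.109,0],[1,0,0,-0.109,0]]]' 40
python3 - <<'E'
from rig import monitor
s=monitor.sense(); print(s["wrist_torque"],s["joints"])
E
```

```text
time_s: 9.45
eef_pos: [549.9, -50.4, 70.4]
ee_rot: [-0.0, 0.835, -0.55, 0.0]
force: [-0.0, 0.6, 4.8]
grip_width: 0.182
[-0.00109198  0.08876731 -0.01261405] [-3.03622082e-01  5.02829700e-01  1.57708996e+00  1.24660594e-07
  1.06070029e+00  8.60936488e-01]
```

```bash
python3 -m pendant '[[[1,0,0,0,1],[1,0,0,0,2],[1,0,0,0,3],[1,0,0,0,4],[1,0,0,0,4]]]' 40
python3 -c '
from rig import monitor
s=monitor.sense(); print(s["wrist_torque"],s["joints"][5])'
```

```text
time_s: 9.95
eef_pos: [550.0, -50.5, 70.4]
ee_rot: [-0.0, 0.854, -0.52, 0.001]
force: [-0.2, 0.4, 6.4]
grip_width: 0.176
[-0.06152118 -0.02648626  0.06280379] 0.7900622777801093
```

```bash
python3 -m pendant '[[[1,0,0,0,1],[1,0,0,0,2],[1,0,0,0,3],[1,0,0,0,4],[1,0,0,0,4]]]' 40
python3 -c '
from rig import monitor
s=monitor.sense(); print(s["wrist_torque"],s["joints"][5])'
python3 -m pendant '[[[1,0,0,0,1],[1,0,0,0,2],[1,0,0,0,3],[1,0,0,0,4],[1,0,0,0,4]]]' 40
python3 -c '
from rig import monitor
s=monitor.sense(); print(s["wrist_torque"],s["joints"][5])'
```

```text
time_s: 10.45
eef_pos: [550.0, -50.5, 70.4]
ee_rot: [-0.0, 0.872, -0.49, 0.001]
force: [-0.5, -0.1, 5.1]
grip_width: 0.174
[-0.03000253  0.00105424  0.02604259] 0.7202330994006539
time_s: 10.95
eef_pos: [550.0, -50.5, 70.4]
ee_rot: [-0.0, 0.888, -0.459, 0.001]
force: [0.3, -0.2, 5.6]
grip_width: 0.177
[-0.04681028 -0.01642832  0.02499594] 0.6504369758263931
```

```bash
python3 -m pendant '[[[1,0,0,0,1],[1,0,0,0,2],[1,0,0,0,3],[1,0,0,0,4],[1,0,0,0,5],[1,0,0,0,6],[1,0,0,0,6]]]' 40
python3 -c '
from rig import monitor
s=monitor.sense(); print(s["wrist_torque"],s["joints"][5])'
```

```text
time_s: 11.65
eef_pos: [550.1, -50.5, 70.4]
ee_rot: [-0.0, 0.911, -0.412, 0.001]
force: [0.2, 0.2, 5.6]
grip_width: 0.179
[-0.04312158  0.0104011   0.01294448] 0.5456926023971505
```

No stop after 18°, which is past the 0.25 rad wrong-way limit, so counter-clockwise loosens it. I'll carry on to about 80°.

```bash
python3 -m pendant '[[[1,0,0,0,4],[1,0,0,0,8],[1,0,0,0,12],[1,0,0,0,16],[1,0,0,0,20],[1,0,0,0,24],[1,0,0,0,28],[1,0,0,0,32],[1,0,0,0,32]]]' 40
python3 -c '
from rig import monitor
s=monitor.sense(); print(s["wrist_torque"],s["joints"][5])'
python3 -m pendant '[[[1,0,0,0,4],[1,0,0,0,8],[1,0,0,0,12],[1,0,0,0,16],[1,0,0,0,20],[1,0,0,0,24],[1,0,0,0,28],[1,0,0,0,32],[1,0,0,0,32],[1,0,0,0,32]]]' 40
python3 - <<'E'
from h import *
from rig import monitor
s=monitor.sense(); print(s["wrist_torque"],s["joints"][5])
p,d=vision.capture("side"); cv2.imwrite("pics/side4.png",cv2.resize(p[100:300,170:370,::-1],(600,600),interpolation=cv2.INTER_CUBIC))
E
```

```text
time_s: 12.55
eef_pos: [550.0, -50.6, 70.4]
ee_rot: [0.0, 0.99, -0.144, 0.001]
force: [-0.3, -0.9, 5.6]
grip_width: 0.179
[-0.09201574  0.04659309  0.14560066] -0.014338011436486522
time_s: 13.55
eef_pos: [550.4, -50.4, 70.4]
ee_rot: [0.0, 0.991, 0.132, 0.001]
force: [3.1, -0.3, 4.9]
grip_width: 0.18
[ 0.17806244 -0.50070839  0.12529426] -0.5687514779741405
```

View pics/side4.png

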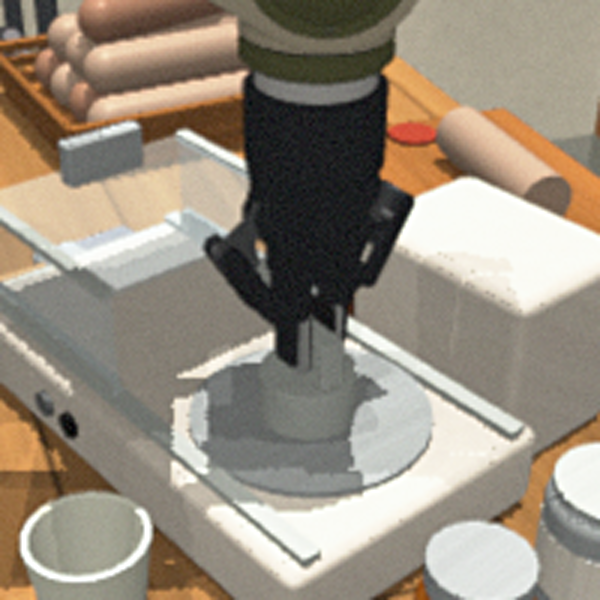

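The bar has turned about 82° with the fingers (end-on at about (325,355) in this crop), and the cap is still seated. Now a gentle lift, watching the force.

```bash
python3 -m pendant '[[[1,0,0,0.002,0],[1,0,0,0.004,0],[1,0,0,0.006,0],[1,0,0,0.008,0],[1,0,0,0.008,0]]]' 60
```

```text
time_s: 14.1
eef_pos: [550.1, -50.2, 77.6]
ee_rot: [-0.0, 0.991, 0.132, 0.001]
force: [5.7, 1.8, -1.0]
grip_width: 0.173
```

```bash
python3 -m pendant '[[[1,0,0,0.006,0],[1,0,0,0.012,0],[1,0,0,0.018,0],[1,0,0,0.026,0],[1,0,0,0.036,0],[1,0,0,0.046,0],[1,0,0,0.056,0],[1,0,0,0.066,0],[1,0,0,0.076,0],[1,0,0,0.086,0],[1,0,0,0.092,0],[1,0,0,0.095,0],[1,0,0,0.095,0],[1,0,0,0.095,0],[1,0,0,0.095,0],[1,0,0,0.095,0]]]' 60
python3 - <<'E'
from h import *
from rig import monitor
for n in("side","top"):
    p,d=vision.capture(n); cv2.imwrite(f"pics/{n}5.png",p[:,:,::-1]); np.save(f"pics/{n}5.npy",d)
W=cloud("side",d if n=="side" else np.load("pics/side5.npy")); d=np.load("pics/side5.npy")
m=(d>0)&(np.hypot(W[...,0]-550,W[...,1]+50)<34)&(W[...,2]>100)&(W[...,2]<205); P=W[m]; print("cap z min",np.percentile(P[:,2],[0.5,2]))
Wt=cloud("top",np.load("pics/top5.npy")); dt=np.load("pics/top5.npy"); d0=np.load("pics/top0.npy"); W0=cloud("top",d0)
print("table-object change px",[(nm,int(((abs(dt-d0)>15)&(dt>0)&(d0>0))[v-14:v+14,u-14:u+14].sum())) for nm,(u,v) in dict(jar=(368,199),tin=(351,155),cup=(315,281),tag=(398,246),mill=(203,172),brush=(145,262)).items()])
s=monitor.sense(); print(s["force"],np.abs(s["dq"]).max(),s["eef_pos"])
E
```

```text
time_s: 15.7
eef_pos: [549.5, -50.3, 172.6]
ee_rot: [-0.0, 0.991, 0.133, -0.0]
force: [-0.3, 0.3, -0.9]
grip_width: 0.177
cap z min [165.74311128 166.62926719]
table-object change px [('jar', 0), ('tin', 246), ('cup', 4), ('tag', 0), ('mill', 18), ('brush', 0)]
[ 0.7889123  -0.10157312 -1.56252968] 0.0018355408220485387 [549.56021733 -50.31149287 172.68661434]
```

View pics/side5.png

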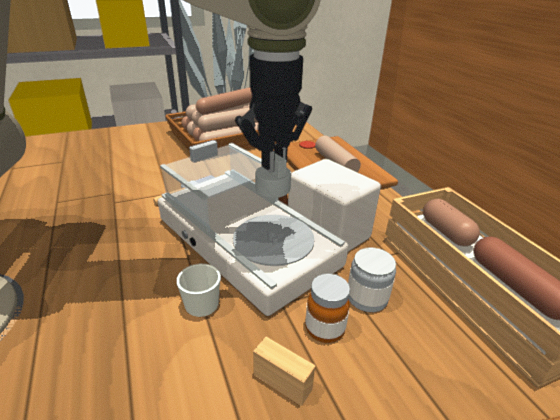

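View pics/top5.png

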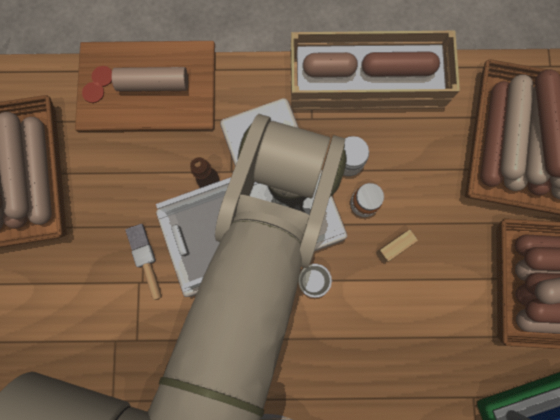

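The cap hangs upright at side (273,180) with its underside at z≈166, about 102 mm above the blade. The guard is open with its fin at top (179,240). The tin's depth change is only the wrist covering it in the top view; in the side view all the things stand where they were.

```bash
python3 -c '
from rig import order
print(order.finish_job())'
```

```text
the job is handed in; nothing more can be done
None
```

The cap is off and was handed in still gripped and upright, about 102 mm above the blade and over the hub. The guard was left open, and about 16 s of the 54 s had passed. The system gives no verdict.

- **Guard:** I slid it about 150 mm to its stop, which pushed back with about 13 N. I let go without pulling it back, and it still showed open in the last pictures.
- **Cap thread:** I tried counter-clockwise first. There was no stop past 18°, so I did not need to try the other way. I turned it about 82° and it lifted off with no resistance.
- **Final state:** the arm was still, the outside force was about 1–2 N, and the gripper opening matched the grip bar's thickness.
- **Things round the slicer:** the jar, tag block and brush showed no change in the top depth picture. The cup (4 pixels) and mill (18 pixels) showed small differences that I did not trace. The tin was partly hidden by the wrist in that picture, so I checked it by eye in the side view, where it looked unmoved.
- **Disagreement:** the real fingertips sit about 32 mm above the reported tool position. Because of this my first grip closed in the air above the guard's handle without touching it. I measured the offset in the pictures and corrected every later height for it.

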